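# Find the tired relief-valve spring on the dial tester

### The arm

A 7-joint arm with a two-finger parallel gripper is mounted at the origin on the work surface. World frame = base frame: x ahead of the robot, y to its left, z up, the work surface at z = 0. Lengths are in m, angles in rad, forces in N, time in s.
With the tool pointing down it reaches from about 0.4 to 0.925 m from the base axis. Payload 4.1 kg.
Tool frame: the origin (TCP) lies on the centre line of the jaws, within the pads' length; the fingertips stand 22 mm ahead of it and the grasp point (between the pads) lies 3 mm ahead of it; z points along the fingers, y is the line along which they close (so a half turn about z gives the same grasp; the last joint's range is limited). The gripper opens to 85 mm and grips with 20 to 120 N. Pads are 22 mm wide; open, the fingers measure 114 mm over their backs; the gripper's body (76 mm by 85 mm) begins 54 mm behind the grasp point. The pads swing forward as they close: fully open they stand 13 mm farther back than shut.
Start: joints at [1.074, 0.398, 0.045, 1.537, -0.019, 1.207, -0.051], TCP at [0.252, -0.599, 0.253] pointing down, gripper open.
Joint ranges: [-2.82, 2.82], [-0.49, 2.23], [-1.37, 1.46], [0, 2.46], [-1.36, 4.5], [0.23, 2], [-2.94, 2.94]. Speed limits (rad/s): [2.57, 2.57, 3.14, 3.14, 3.14, 3.14, 3.14].

### API

Orientations are given as a unit quaternion [x, y, z, w].
In Python, from bench import bot gives the robot as it stands.
- The arm moves only by the tool carry_out, never from a script. Its argument "moves" is a list of rows, each a list of 7 numbers: the shift along the tool's x, y, z in m, then the turn, a rotation vector about the tool's x, y, z in degrees, then the opening, from 0 (shut) to 1 (fully open). In form: [[dx, dy, dz, wx, wy, wz, fingers], ...]. A call has 1 to 8 rows; each row shifts and turns the commanded pose from where the row before left it, along the tool's axes as they then stand; what a row does not reach is not made up. A row lasts 1/10 s, in which the tool goes at most 50 mm and 8.59 degrees, less where a joint would pass 70% of its speed; a pose out of reach is approached as far as the arm can. A call with a gripper value outside its range is refused whole. The fingers move at their own pace and stop on an object; the grip force is fixed at half the most. Time passes only in rows, so rows that do not move let the fingers close. It gives the time, the measured TCP pose, the force, the opening and the grip force at its end, in the units of the state.
- bot.get_state(): the state, without advancing time (a new reading comes with each control period).
- bot.get_image(name): name is "scene" or "top" or "wrist"; returns a dict with "image" (384x512x3 uint8, red, green, blue), "vertical_fov" (degrees; the focal length in pixels is half the picture's height over the tangent of half this angle, whatever the lens; pixels are square), "cx", "cy" (the principal point, pixels), "R" (3x3) and "t" (3): a world point X has camera coordinates R X + t; the wrist camera has in their place "T_tool_cam" (4x4, takes a point from camera to tool coordinates, whose origin is the TCP and whose axes are the flange's). Camera axes: x right, y down, z forward; pixel columns grow to the right and rows downward; lengths in m; the calibration is good to about 2 mm. The wrist camera is an equidistant fisheye: a pixel r from the principal point sees the ray r / f radians off the axis. A picture is of the moment at which its call begins: read the wrist's pose just before it. There is no depth.
- bot.sign_off(): hands the job in; it is judged then, once.
The state is a dict: "t": time; "joint_positions": joint angles; "joint_velocities": joint speeds; "joint_torque": joint torques, N m; "ee_pos": TCP position; "ee_rot": TCP orientation; "force": force on the tool from outside, world axes, zero at the start; "torque": the same for the moment, N m; "opening": finger opening in m; "grasp_force": force on a finger pad.
Only numpy, scipy, OpenCV 4.12 (cv2) and the standard library are available. Lean on these libraries where they do the work, as an engineer would, in place of code of your own. Each camera call takes 0.05 s, during which the arm holds its last target. There are 200 camera calls.

### The job

One of the two look-alike mist-pump springs on the coaster has gone tired. Stand either one on the dial tester's plate, over the gauge pin, press it down until its steel button only just rests on the pin (no more than 12 N on the pin itself), hold it there for about a second and read the load: a sound spring shows about 12.5 N, a tired one about 7.5 N. Then stand the tired spring gently in the ramekin and leave the sound one standing on the tester plate or on the coaster, with nothing else on the table disturbed.

Things in the scene. Friction and masses are not known exactly. Their poses are not given: they have to be found in the camera images.
- spring_a: one of two outwardly identical steel springs, upright on the coaster at the start. 50 mm tall free: foot ring 27 mm across (17 mm hole), open coils 23 mm across, and on top a solid steel button 28 mm across, 10 mm high (underside 40 mm above the foot), to grip or press; it sinks 20 mm at most. Rate unknown. About 0.075 kg. Origin: centre of the foot's underside; z up along the spring
- spring_b: the other spring, same looks, sizes and frame as spring_a. Exactly one of the two is tired, and only the load at the gauge height tells which
- spring_a_top (a point): centre of the top face of spring_a's button; moves with the button
- spring_b_top (a point): centre of the top face of spring_b's button; moves with the button
- tester: dial spring tester fixed to the table: grey cast housing 210 x 110 mm, top face 42 mm above the table. Origin: on the table, straight below the gauge pin's axis; its x axis runs along the housing toward the dial (dial centre 100 mm away; the housing reaches from x = -55 to +155 mm)
- plate_top (a point): centre of the top face of the round aluminium load plate, 64 mm across, 58 mm above the table when unloaded. The plate sinks 0.25 mm per newton resting on it (7 mm at most) and drives the dial
- gauge_pin: steel gauge pin 10 mm across, fixed to the housing, standing up freely through the middle of the load plate; it does not sink. Origin: centre of its flat top, 83 mm above the table, 25 mm above the unloaded plate. A spring goes over it; its button, pressed 15 mm below its free height, meets the pin. Load on the pin does not show on the dial. Rigid: must not carry over 12 N
- needle (a joint): dial needle angle, rad, 0 with the plate empty, growing clockwise seen from above: 0.25 rad per newton on the load plate (a tick per newton, a long tick every 5 N, 20 N in all). A spring standing on the plate shows its own weight, about 0.7 N, besides the pressing force
- coaster: round aluminium coaster fixed to the table, 110 mm across, 5 mm thick; the two springs start on it 56 mm apart. Origin: centre of its underside, on the table
- ramekin: brown ceramic ramekin, loose, 102 mm across the rim, 36 mm high, walls 4 mm, flat inner floor about 90 mm across and 6 mm above the table. Origin: centre of its underside
- tumbler_1: clear acrylic tumbler, 74 mm across, 105 mm tall, bystander. Origin: centre of its underside
- tumbler_2: second clear acrylic tumbler, same size, bystander. Origin: centre of its underside
- scoop: stainless ice scoop about 210 mm long and 65 mm wide lying on the table, bystander. Origin: on the table below the back wall of its trough; x toward the open end of the trough, the handle goes to -x
Things that resemble listed ones, but are neither listed nor needed, are in the scene too. What is shaped like the spring_a but orange is not meant.

How it is judged:
On the way, in this order (a step that is already met when the one before it is completed fails the run):
1. one of the springs stands on the load plate over the gauge pin (((horizontal distance between spring_a and gauge_pin below 0.008 m and z of spring_a in the frame of plate_top below 0.002 m and contact force between spring_a and tester above 0.3 N) or (horizontal distance between spring_b and gauge_pin below 0.008 m and z of spring_b in the frame of plate_top below 0.002 m and contact force between spring_b and tester above 0.3 N))), for 0.1 s.
2. a spring on the plate is pressed down until its button rests on the gauge pin, and held so for 0.7 s (((horizontal distance between spring_a and gauge_pin below 0.008 m and z of spring_a in the frame of plate_top below 0.002 m and angle between spring_a's own z axis and vertical below 0.12 rad and contact force between gauge_pin and spring_a above 0.3 N and value of joint needle above 1.2 rad) or (horizontal distance between spring_b and gauge_pin below 0.008 m and z of spring_b in the frame of plate_top below 0.002 m and angle between spring_b's own z axis and vertical below 0.12 rad and contact force between gauge_pin and spring_b above 0.3 N and value of joint needle above 1.2 rad))), for 0.7 s.
At the end, for the whole second after the job is handed in: The tired spring (also 0.6 mm shorter) stands upright (within 0.15 rad) at rest on the ramekin's floor; the sound one stands likewise on the load plate over the pin (within 10 mm) or on the coaster (centre over the disc); the ramekin is level, within 40 mm of its start (((z of spring_a_top in the frame of spring_a below 0.0497 m and horizontal distance between spring_a and ramekin below 0.036 m and z of spring_a in the frame of ramekin below 0.01 m and ((horizontal distance between spring_b and gauge_pin below 0.01 m and z of spring_b in the frame of plate_top below 0.003 m) or (horizontal distance between spring_b and coaster below 0.055 m and z of spring_b in the frame of coaster below 0.008 m))) or (z of spring_b_top in the frame of spring_b below 0.0497 m and horizontal distance between spring_b and ramekin below 0.036 m and z of spring_b in the frame of ramekin below 0.01 m and ((horizontal distance between spring_a and gauge_pin below 0.01 m and z of spring_a in the frame of plate_top below 0.003 m) or (horizontal distance between spring_a and coaster below 0.055 m and z of spring_a in the frame of coaster below 0.008 m)))) and angle between each of spring_a, spring_b's own z axis and vertical below 0.15 rad and linear speed of each of spring_a, spring_b below 0.02 m/s and angle between ramekin's own z axis and vertical below 0.1 rad and distance of ramekin from where it was at the start of the episode below 0.04 m); the robot touches nothing.
It fails at once if the gauge pin is leant on with more than 12 N (contact force between gauge_pin and anything else above 12 N).
It fails at once if a tumbler is tipped or pushed more than 20 mm (distance of any of tumbler_1, tumbler_2 from where it was at the start of the episode above 0.02 m or angle between any of tumbler_1, tumbler_2's own z axis and vertical above 0.3 rad).
It fails at once if the scoop is pushed more than 20 mm (distance of scoop from where it was at the start of the episode above 0.02 m).
It fails at once if a spring is dropped or pushed into the ramekin with more than 15 N (contact force between any of spring_a, spring_b and ramekin above 15 N).
It also fails if it takes over 70 s, if anything falls off the work surface, if the arm or the gripper's body presses on something with over 40 N, if the wrist force passes 120 N, or if a joint passes its speed limit or range.

## Working session

There is one attempt and no reset: what is moved stays moved. The work goes in short steps, Python scripts to look and compute and a tool call to move; the robot and the scene stay as the last step left them, time stands still between calls to the robot, and variables do not carry over. Pictures are saved under pics/ and viewed, at most 12 in all, crops included, and the job is handed in when it is done.

Besides the shell and the picture viewer there is one more tool, called after "Request:" by a JSON object that holds its "name" and its "arguments", one argument or row to a line. carry_out: Moves the arm, as the interface text tells. Its arguments: {"type":"object","properties":{"moves":{"type":"array"}},"required":["moves"]}

```bash
mkdir -p pics; ls
cat > h.py <<'E'
import numpy as np, cv2
from bench import bot
from scipy.spatial.transform import Rotation as Ro
def save(n,f):
    d=bot.get_image(n); cv2.imwrite('pics/'+f,cv2.cvtColor(d['image'],cv2.COLOR_RGB2BGR)); return d
def foc(d): return d['image'].shape[0]/2/np.tan(np.radians(d['vertical_fov'])/2)
def cast(d,u,v,z,s=None):
    f=foc(d); x,y=u-d['cx'],v-d['cy']
    if 'R' in d:
        R=np.array(d['R']);c=-R.T@np.array(d['t']); r=R.T@np.array([x/f,y/f,1])
    else:
        T=np.array(d['T_tool_cam']);q=Ro.from_quat(s['ee_rot']).as_matrix();rr=np.hypot(x,y)+1e-9;th=rr/f
        r=q@T[:3,:3]@np.array([np.sin(th)*x/rr,np.sin(th)*y/rr,np.cos(th)]); c=q@T[:3,3]+np.array(s['ee_pos'])
    return c+r*(z-c[2])/r[2]
E
python3 - <<'E'
from h import *
s=bot.get_state();print(s)
for n in('top','scene'):
    d=save(n,n+'0.png');print(n,{k:np.round(v,3).tolist() for k,v in d.items() if k!='image'})
a=cv2.imread('pics/top0.png');cv2.imwrite('pics/a.png',cv2.resize(a,(800,600)))
E
```

```text
pics
{'t': 0.0, 'joint_positions': array([ 1.07395197,  0.39922674,  0.04504432,  1.53790631, -0.018707  ,
        1.20690736, -0.05070567]), 'joint_velocities': array([-0.00059956, -0.0001908 , -0.00010697, -0.00048773, -0.00126011,
       -0.00030539, -0.00123497]), 'joint_torque': array([ 1.12795854e-04, -4.75128472e+01,  1.36473253e+00, -2.54227048e+01,
        1.15454945e-02,  9.30479262e-03, -5.71880889e-06]), 'ee_pos': array([ 0.25161315, -0.59866653,  0.25222949]), 'ee_rot': array([ 9.80270365e-01,  1.97658761e-01, -2.67496665e-04, -9.77065061e-04]), 'force': array([-0.37809671, -0.36287405, -0.30556268]), 'torque': array([ 0.01346385, -0.0289184 ,  0.0173095 ]), 'grasp_force': 0.0, 'opening': 0.08513790679159722}
top {'vertical_fov': 45.693, 'cx': 253.219, 'cy': 194.144, 'R': [[-0.019, -1.0, -0.009], [-0.981, 0.02, -0.192], [0.192, 0.005, -0.981]], 't': [0.016, 0.63, 1.229]}
scene {'vertical_fov': 49.158, 'cx': 256.296, 'cy': 194.239, 'R': [[0.846, 0.533, 0.004], [0.436, -0.688, -0.58], [-0.306, 0.492, -0.815]], 't': [-0.515, -0.223, 1.412]}
```

View pics/a.png

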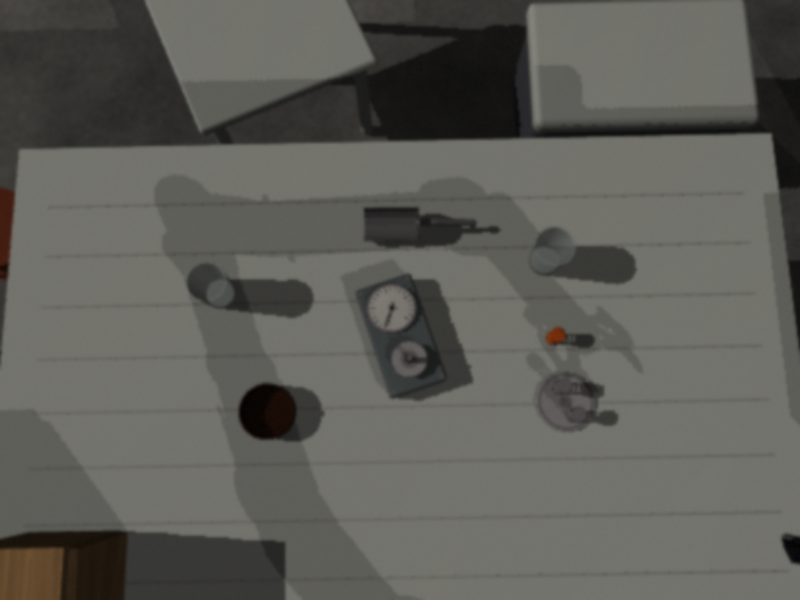

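View pics/scene0.png

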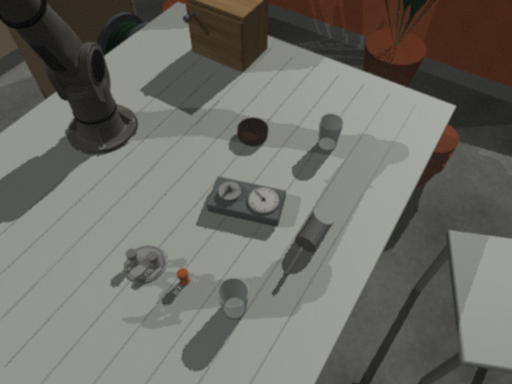

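The top view (800x600) shows the coaster at about (567,401), load plate (409,359), dial (391,307), ramekin (267,411), orange decoy (557,337), tumblers (213,287)/(552,251) and scoop (430,225).

Run:
```python
from h import *
d=bot.get_image('top');k=1.5625
for n,u,v,z in(('coaster',567,401,.005),('plate',409,359,.058),('dial',391,307,.042),('ram',267,411,.036),('orange',557,337,.05),('tumL',213,287,.05),('tumR',552,251,.05)):
    print(n,cast(d,u/k,v/k,z).round(3))
s=bot.get_state();d=bot.get_image('wrist');print(d['T_tool_cam'],d['vertical_fov'],d['cx'],d['cy'],Ro.from_quat(s['ee_rot']).as_matrix().round(3))
```

```text
coaster [ 0.452 -0.308  0.005]
plate [ 0.529 -0.018  0.058]
dial [0.627 0.012 0.042]
ram [0.443 0.239 0.036]
orange [ 0.565 -0.287  0.05 ]
tumL [0.67  0.339 0.05 ]
tumR [ 0.725 -0.287  0.05 ]
[[ 1.44319823e-04 -9.63238366e-01 -2.68648153e-01  6.90022204e-02]
 [ 9.99999595e-01 -9.95354755e-05  8.94091961e-04  6.51055083e-04]
 [-8.87963701e-04 -2.68648173e-01  9.63237962e-01 -1.20058479e-01]
 [ 0.00000000e+00  0.00000000e+00  0.00000000e+00  1.00000000e+00]] 65.70646984690485 255.59056640850767 192.92655813979633 [[ 0.922  0.387 -0.001]
 [ 0.387 -0.922  0.001]
 [-0.    -0.001 -1.   ]]
```

Request:
{"name": "carry_out", "arguments": {
  "moves": [
    [0.035,-0.024,0,0,0,0,1],
    [0.035,-0.024,0,0,0,0,1],
    [0.035,-0.024,0,0,0,0,1],
    [0.035,-0.024,0,0,0,0,1],
    [0.035,-0.024,0,0,0,0,1],
    [0.035,-0.024,0,0,0,0,1],
    [0.035,-0.024,0,0,0,0,1],
    [0.02,-0.024,0,0,0,0,1]
  ]
}}

```text
t: 1.0
ee_pos: [0.424, -0.3166, 0.2533]
ee_rot: [0.98, 0.199, 0.001, -0.0]
force: [0.4, 0.0, -0.5]
opening: 0.0856
grasp_force: 0.0
```

Run:
```python
from h import *
s=bot.get_state();print(s['ee_pos'],s['force'])
d=save('wrist','w1.png')
```

```text
[ 0.42401933 -0.31658324  0.25333209] [ 0.43804353  0.02872629 -0.46003054]
```

View pics/w1.png

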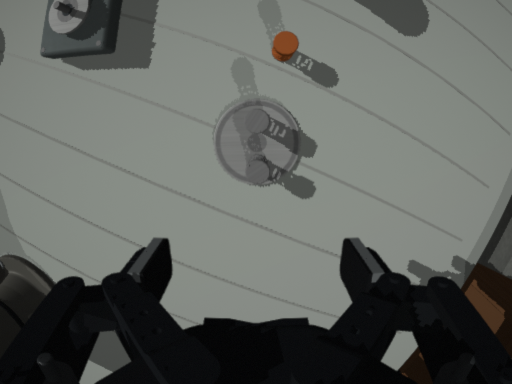

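Wrist view: spring buttons at about (259,121) (far) and (259,169) (near) on the coaster centred about (257,141); orange decoy at (285,43).

Run:
```python
from h import *
s=bot.get_state()
d=bot.get_image('wrist')
for n,u,v,z in(('far',259,120,.055),('near',259,169,.055),('coaster',257,141,.005),('orange',285,40,.05),('plate',68,13,.058)): 
    p=cast(d,u,v,z,s);print(n,p.round(4))
q=Ro.from_quat(s['ee_rot']).as_matrix();print(q.round(3),np.degrees(np.arctan2(q[1,0],q[0,0])))
b=cv2.imread('pics/w1.png');cv2.imwrite('pics/w1c.png',cv2.resize(b[85:205,190:350],(800,600),interpolation=cv2.INTER_CUBIC))
```

```text
far [ 0.4831 -0.2902  0.055 ]
near [ 0.4343 -0.3114  0.055 ]
coaster [ 0.4572 -0.2992  0.005 ]
orange [ 0.576  -0.2806  0.05  ]
plate [ 0.5276 -0.016   0.058 ]
[[ 0.918  0.397  0.001]
 [ 0.397 -0.918  0.005]
 [ 0.003 -0.004 -1.   ]] 23.36300937847053
```

View pics/w1c.png

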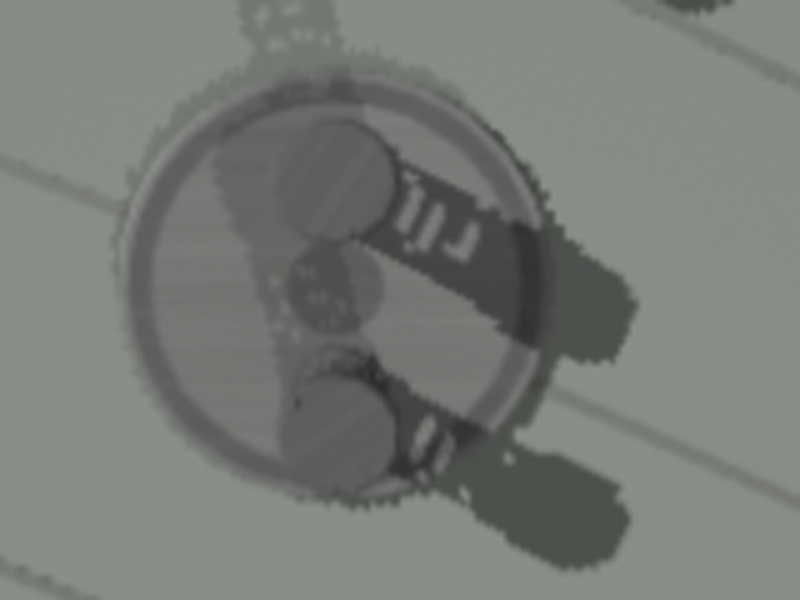

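```bash
cat >> h.py <<'E'
def to(p,s):
    q=Ro.from_quat(s['ee_rot']).as_matrix(); return (q.T@(np.array(p)-s['ee_pos'])).round(4)
E
python3 - <<'E'
from h import *
s=bot.get_state()
d=bot.get_image('wrist')
for n,u,v,z in(('far',257.6,121,.055),('near',257.6,171.6,.055)):
    p=cast(d,u,v,z,s);print(n,p.round(4),to(p,s))
E
```

```text
far [ 0.4803 -0.2929  0.055 ] [0.0594 0.0031 0.1984]
near [ 0.4298 -0.3147  0.055 ] [0.0044 0.0031 0.1983]
```

Request:
{"name": "carry_out", "arguments": {
  "moves": [
    [0.002,0.001,0.03,0,0,0,1],
    [0.002,0.002,0.03,0,0,0,1],
    [0,0,0.03,0,0,0,1],
    [0,0,0.03,0,0,0,1],
    [0,0,0,0,0,0,1],
    [0,0,0,0,0,0,1]
  ]
}}

```text
t: 1.75
ee_pos: [0.4261, -0.3219, 0.1335]
ee_rot: [0.98, 0.197, -0.0, 0.0]
force: [0.4, -0.8, 0.5]
opening: 0.0851
grasp_force: 0.0
```

Run:
```python
from h import *
s=bot.get_state();print(s['ee_pos'])
d=save('wrist','w2.png')
b=cv2.imread('pics/w2.png')[100:292,128:384];cv2.imwrite('pics/w2c.png',cv2.resize(b,(768,576),interpolation=cv2.INTER_CUBIC))
```

```text
[ 0.42605994 -0.32193064  0.13349857]
```

View pics/w2c.png

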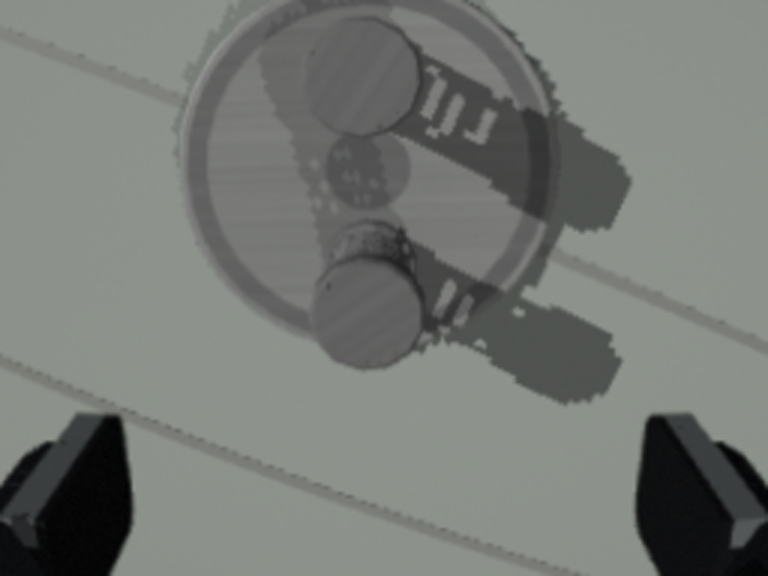

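Close view (3x crop): near button centre crop (369,313) → pixel (251,204.3); far (363,76) → (249,125.3).

Run:
```python
from h import *
s=bot.get_state()
d=bot.get_image('wrist')
for n,u,v,z in(('far',249,125.3,.055),('near',251,204.3,.055)):
    p=cast(d,u,v,z,s);print(n,p.round(4),to([p[0],p[1],.053],s))
```

```text
far [ 0.4812 -0.2958  0.055 ] [ 0.0601 -0.0036  0.0816]
near [ 0.4308 -0.3182  0.055 ] [ 0.005  -0.0024  0.0815]
```

Request:
{"name": "carry_out", "arguments": {
  "moves": [
    [0.005,-0.002,0.02,0,0,0,1],
    [0,0,0.02,0,0,0,1],
    [0,0,0.02,0,0,0,1],
    [0,0,0.02,0,0,0,1],
    [0,0,0,0,0,0,1],
    [0,0,0,0,0,0,0.5],
    [0,0,0,0,0,0,0.4],
    [0,0,0,0,0,0,0.35]
  ]
}}

```text
t: 2.65
ee_pos: [0.4314, -0.3177, 0.0548]
ee_rot: [0.98, 0.198, 0.001, 0.001]
force: [0.3, 0.4, 0.4]
opening: 0.0441
grasp_force: 0.0
```

Request:
{"name": "carry_out", "arguments": {
  "moves": [
    [0,0,0,0,0,0,0.3],
    [0,0,0,0,0,0,0.2],
    [0,0,0,0,0,0,0.2],
    [0,0,0,0,0,0,0.2]
  ]
}}

```text
t: 3.05
ee_pos: [0.4308, -0.3173, 0.0536]
ee_rot: [0.98, 0.198, 0.0, 0.0]
force: [0.7, -0.2, 0.8]
opening: 0.0243
grasp_force: 58.7
```

Request:
{"name": "carry_out", "arguments": {
  "moves": [
    [0,0,-0.01,0,0,0,0.2],
    [0,0,-0.03,0,0,0,0.2],
    [0,0,-0.04,0,0,0,0.2],
    [0,0,-0.04,0,0,0,0.2],
    [0,0,0,0,0,0,0.2],
    [0,0,0,0,0,0,0.2]
  ]
}}

```text
t: 3.65
ee_pos: [0.4306, -0.3171, 0.1744]
ee_rot: [0.98, 0.198, 0.001, 0.001]
force: [-0.2, 1.2, -1.0]
opening: 0.0246
grasp_force: 59.0
```

Run:
```python
from h import *
s=bot.get_state();print(s['ee_pos'],s['opening'],s['force'])
d=save('wrist','w3.png')
b=cv2.imread('pics/w3.png')[100:292,128:384];cv2.imwrite('pics/w3c.png',cv2.resize(b,(768,576),interpolation=cv2.INTER_CUBIC))
```

```text
[ 0.43058219 -0.31710695  0.1744271 ] 0.024607930761658937 [-0.16044219  1.21938706 -0.98302769]
```

View pics/w3c.png

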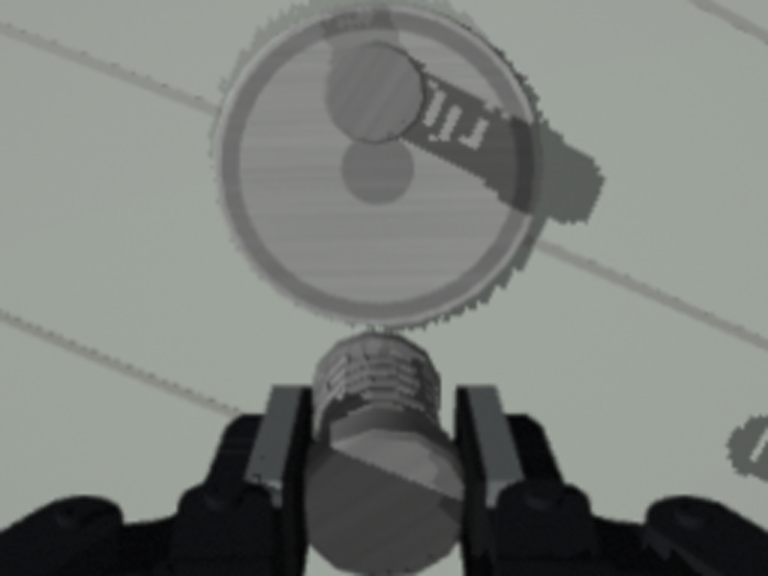

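Crop shows the spring gripped by its button between the pads, upright; button top centre about crop (384,496), foot front centre about (376,396).

Run:
```python
from h import *
s=bot.get_state()
d=bot.get_image('wrist')
z=s['ee_pos'][2]
for n,u,v,zz in(('button',384,496,z+.0014),('foot',376,396,z-.0455),('footfront',376,333,z-.0455)):
    p=cast(d,128+u/3,100+v/3,zz,s);print(n,to(p,s))
```

```text
button [ 0.0018  0.001  -0.0014]
foot [-0.0017 -0.0006  0.0455]
footfront [ 0.0118 -0.0005  0.0455]
```

Request:
{"name": "carry_out", "arguments": {
  "moves": [
    [0.0195,-0.03,-0.004,0,0,0,0.2],
    [0.0195,-0.03,0,0,0,0,0.2],
    [0.0195,-0.03,0,0,0,0,0.2],
    [0.0195,-0.03,0,0,0,0,0.2],
    [0.0195,-0.03,0,0,0,0,0.2],
    [0.0195,-0.03,0,0,0,0,0.2],
    [0.0195,-0.03,0,0,0,0,0.2],
    [0.0195,-0.03,0,0,0,0,0.2]
  ]
}}

```text
t: 4.55
ee_pos: [0.48, -0.0339, 0.1756]
ee_rot: [0.98, 0.198, -0.002, -0.0]
force: [0.0, 0.6, -0.8]
opening: 0.0246
grasp_force: 59.1
```

Request:
{"name": "carry_out", "arguments": {
  "moves": [
    [0,0,0,0,0,0,0.2],
    [0,0,0,0,0,0,0.2],
    [0,0,0,0,0,0,0.2]
  ]
}}

```text
t: 4.85
ee_pos: [0.4803, -0.0365, 0.1762]
ee_rot: [0.98, 0.197, -0.001, -0.0]
force: [-0.2, -0.4, -1.0]
opening: 0.0244
grasp_force: 59.1
```

Run:
```python
from h import *
s=bot.get_state();print(s['ee_pos'],s['opening'],s['force'])
d=save('wrist','w4.png')
b=cv2.imread('pics/w4.png')[40:292,88:424];cv2.imwrite('pics/w4c.png',cv2.resize(b,(672,504),interpolation=cv2.INTER_CUBIC))
```

```text
[ 0.48027834 -0.03650223  0.17620991] 0.024371362631415264 [-0.21843816 -0.38696692 -0.95302235]
```

View pics/w4c.png

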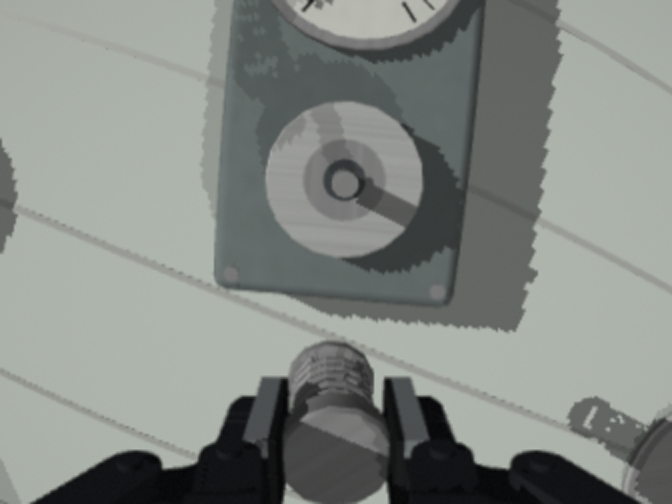

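Crop (2x): pin top at about (345,184) → pixel (260.5,132); plate centre (345,180) → (260.5,130).

Run:
```python
from h import *
s=bot.get_state()
d=bot.get_image('wrist')
for n,u,v,zz in(('pin',260.5,132,.083),('plate',260.5,130,.058)):
    p=cast(d,u,v,zz,s);print(n,p.round(4),to(p,s))
dd=cast(d,88+365/2,40-30/2,.045,s);print(dd)
```

```text
pin [ 0.5324 -0.0197  0.083 ] [0.0547 0.0043 0.0933]
plate [ 0.5325 -0.0202  0.058 ] [0.0546 0.0048 0.1183]
[0.6190415  0.00669716 0.045     ]
```

Request:
{"name": "carry_out", "arguments": {
  "moves": [
    [0.014,0.002,0,0,0,0,0.2],
    [0.014,0.001,0,0,0,0,0.2],
    [0.014,0.001,0,0,0,0,0.2],
    [0.014,0.001,0,0,0,0,0.2],
    [0,0,0.02,0,0,0,0.2],
    [0,0,0.015,0,0,0,0.2],
    [0,0,0,0,0,0,0.2],
    [0,0,0,0,0,0,0.2]
  ]
}}

```text
t: 5.75
ee_pos: [0.5354, -0.0179, 0.1423]
ee_rot: [0.98, 0.198, -0.0, -0.0]
force: [-0.4, -0.9, -0.7]
opening: 0.0248
grasp_force: 59.1
```

Run:
```python
from h import *
s=bot.get_state();print(s['ee_pos'],s['opening'],s['force'],to([.5324,-.0197,.083],s))
d=save('wrist','w5.png')
b=cv2.imread('pics/w5.png')[170:290,176:336];cv2.imwrite('pics/w5c.png',cv2.resize(b,(640,480),interpolation=cv2.INTER_CUBIC))
```

```text
[ 0.53542486 -0.01787559  0.14229577] 0.024765572818299875 [-0.38245751 -0.8597369  -0.68931009] [-0.0035  0.0005  0.0593]
```

View pics/w5c.png

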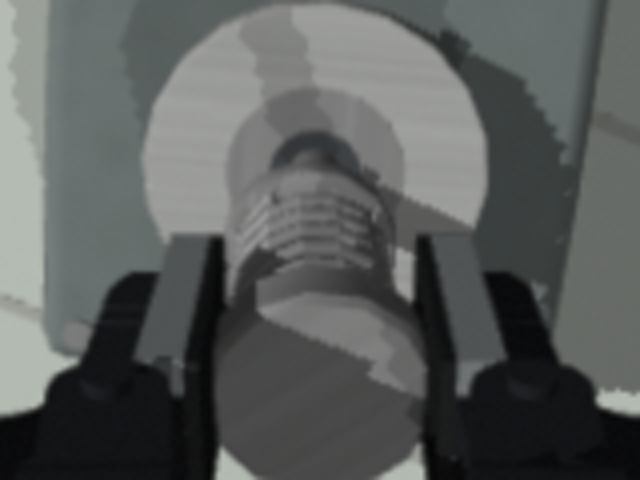

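Crop (4x): plate centre about (315.5,172) with top edge at (315,2); spring foot front edge at about (312,166), sides 228..396.

Run:
```python
from h import *
s=bot.get_state()
d=bot.get_image('wrist')
c=lambda u,v,z:to(cast(d,176+u/4,170+v/4,z,s),s)
for n,u,v,z in(('plateL',143,160,.058),('plateR',488,160,.058),('plateTop',315,2,.058),('innerTop',316,87,.058),('footF',312,166,.0937),('footL',228,215,.0945),('footR',396,215,.0945),('pintop?',313,148,.083)):print(n,c(u,v,z))
print(bot.get_state()['ee_pos'])
```

```text
plateL [-0.0011 -0.0313  0.0849]
plateR [-0.0012  0.0319  0.0849]
plateTop [0.0282 0.0002 0.0849]
innerTop [0.0127 0.0004 0.0849]
footF [ 0.0102 -0.0001  0.0492]
footL [ 0.0025 -0.0129  0.0484]
footR [0.0025 0.0126 0.0484]
pintop? [ 0.0095 -0.      0.0599]
[ 0.53584485 -0.01801508  0.14315972]
```

Request:
{"name": "carry_out", "arguments": {
  "moves": [
    [0,0,0.004,0,0,0,0.2],
    [0,0,0.004,0,0,0,0.2],
    [0,0,0.004,0,0,0,0.2],
    [0,0,0,0,0,0,0.2],
    [0,0,0,0,0,0,0.2]
  ]
}}

```text
t: 6.35
ee_pos: [0.5347, -0.0183, 0.1301]
ee_rot: [0.98, 0.198, -0.0, 0.0]
force: [-0.5, 0.6, -0.6]
opening: 0.0243
grasp_force: 59.1
```

Request:
{"name": "carry_out", "arguments": {
  "moves": [
    [0,0,0.004,0,0,0,0.2],
    [0,0,0.004,0,0,0,0.2],
    [0,0,0.004,0,0,0,0.2],
    [0,0,0.004,0,0,0,0.2],
    [0,0,0.003,0,0,0,0.2],
    [0,0,0,0,0,0,0.2],
    [0,0,0,0,0,0,0.2]
  ]
}}

```text
t: 7.05
ee_pos: [0.5349, -0.0182, 0.1112]
ee_rot: [0.98, 0.198, -0.0, 0.0]
force: [0.3, -1.1, -0.4]
opening: 0.025
grasp_force: 59.1
```

Request:
{"name": "carry_out", "arguments": {
  "moves": [
    [0,0,0.004,0,0,0,0.2],
    [0,0,0.002,0,0,0,0.2],
    [0,0,0.002,0,0,0,0.2],
    [0,0,0,0,0,0,0.2],
    [0,0,0,0,0,0,0.2]
  ]
}}

```text
t: 7.55
ee_pos: [0.5353, -0.0181, 0.1036]
ee_rot: [0.98, 0.198, 0.0, 0.0]
force: [0.6, 1.3, 1.3]
opening: 0.0247
grasp_force: 59.2
```

Request:
{"name": "carry_out", "arguments": {
  "moves": [
    [0,0,0.002,0,0,0,0.2],
    [0,0,0.002,0,0,0,0.2],
    [0,0,0.001,0,0,0,0.2],
    [0,0,0,0,0,0,0.2],
    [0,0,0,0,0,0,0.2]
  ]
}}

```text
t: 8.05
ee_pos: [0.5352, -0.018, 0.0986]
ee_rot: [0.98, 0.198, 0.0, 0.0]
force: [0.2, 1.1, 4.5]
opening: 0.0246
grasp_force: 59.4
```

Request:
{"name": "carry_out", "arguments": {
  "moves": [
    [0,0,0.002,0,0,0,0.2],
    [0,0,0.002,0,0,0,0.2],
    [0,0,0,0,0,0,0.2],
    [0,0,0,0,0,0,0.2]
  ]
}}

```text
t: 8.45
ee_pos: [0.5353, -0.0179, 0.0948]
ee_rot: [0.98, 0.198, 0.0, -0.0]
force: [0.2, 1.2, 6.2]
opening: 0.0246
grasp_force: 59.5
```

Request:
{"name": "carry_out", "arguments": {
  "moves": [
    [0,0,0.001,0,0,0,0.2],
    [0,0,0,0,0,0,0.2],
    [0,0,0,0,0,0,0.2]
  ]
}}

```text
t: 8.75
ee_pos: [0.5353, -0.0178, 0.0939]
ee_rot: [0.98, 0.198, 0.001, -0.0]
force: [-0.3, 1.8, 6.6]
opening: 0.0244
grasp_force: 59.5
```

Request:
{"name": "carry_out", "arguments": {
  "moves": [
    [0,0,0.001,0,0,0,0.2],
    [0,0,0,0,0,0,0.2],
    [0,0,0,0,0,0,0.2]
  ]
}}

```text
t: 9.05
ee_pos: [0.5354, -0.0178, 0.0936]
ee_rot: [0.98, 0.198, 0.001, 0.0]
force: [-2.1, 1.7, 11.4]
opening: 0.0247
grasp_force: 60.0
```

Request:
{"name": "carry_out", "arguments": {
  "moves": [
    [0,0,0,0,0,0,0.2],
    [0,0,0,0,0,0,0.2],
    [0,0,0,0,0,0,0.2],
    [0,0,0,0,0,0,0.2],
    [0,0,0,0,0,0,0.2],
    [0,0,0,0,0,0,0.2],
    [0,0,0,0,0,0,0.2],
    [0,0,0,0,0,0,0.2]
  ]
}}

```text
t: 9.85
ee_pos: [0.5354, -0.0178, 0.0936]
ee_rot: [0.98, 0.198, 0.001, 0.0]
force: [-1.5, 2.3, 11.0]
opening: 0.0247
grasp_force: 60.0
```

Run:
```python
from h import *
for i in range(4):
    s=bot.get_state();print(s['ee_pos'].round(4),s['force'].round(2)); d=save('wrist','w6.png')
d=save('top','t6.png')
a=cv2.imread('pics/w6.png')[0:150,150:350]
b=cv2.imread('pics/t6.png')[170:225,210:290];t0=cv2.imread('pics/top0.png')[170:225,210:290]
r=lambda i:cv2.resize(i,(400,275),interpolation=cv2.INTER_CUBIC)
cv2.imwrite('pics/c6.png',np.vstack([np.hstack([r(t0),r(b)]),cv2.convertScaleAbs(cv2.resize(a,(800,300)),alpha=1.3)]))
```

```text
[ 0.5354 -0.0178  0.0936] [-1.51  2.26 11.04]
[ 0.5354 -0.0178  0.0936] [-1.98  0.7  11.1 ]
[ 0.5354 -0.0179  0.0936] [-1.24  0.91 11.14]
[ 0.5354 -0.0178  0.0935] [-2.12  0.84 11.93]
```

View pics/c6.png

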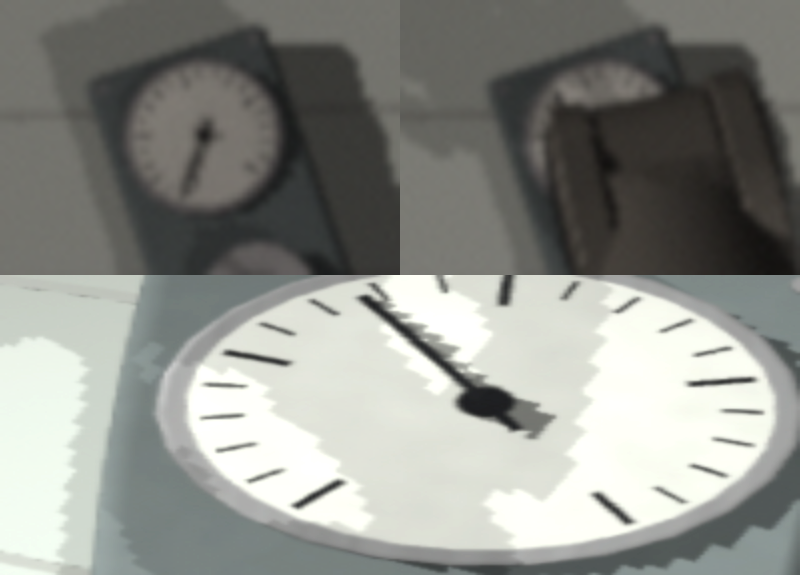

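The needle rests just short of the 8 N tick (about 7.7 N): this spring is the tired one. I'm lifting it off and going toward the ramekin.

Request:
{"name": "carry_out", "arguments": {
  "moves": [
    [0,0,-0.004,0,0,0,0.2],
    [0,0,-0.006,0,0,0,0.2],
    [0,0,-0.01,0,0,0,0.2],
    [0,0,-0.015,0,0,0,0.2],
    [0,0,-0.02,0,0,0,0.2],
    [0,0,-0.02,0,0,0,0.2],
    [0,0,-0.01,0,0,0,0.2],
    [0,0,0,0,0,0,0.2]
  ]
}}

```text
t: 10.9
ee_pos: [0.5351, -0.0185, 0.1782]
ee_rot: [0.98, 0.197, 0.001, 0.0]
force: [0.3, 0.3, -1.6]
opening: 0.0246
grasp_force: 59.2
```

Run:
```python
from h import *
s=bot.get_state();print(s['ee_pos'],s['opening'],s['force'],to([.443,.239,.2],s))
```

```text
[ 0.53507878 -0.0184741   0.17819882] 0.024644900411958534 [ 0.30514748  0.33389564 -1.59808834] [ 0.0148 -0.273  -0.022 ]
```

Request:
{"name": "carry_out", "arguments": {
  "moves": [
    [-0.0055,-0.034,0,0,0,0,0.2],
    [-0.0055,-0.034,0,0,0,0,0.2],
    [-0.0055,-0.034,0,0,0,0,0.2],
    [-0.0055,-0.034,0,0,0,0,0.2],
    [-0.0055,-0.034,0,0,0,0,0.2],
    [-0.0055,-0.034,0,0,0,0,0.2],
    [-0.0055,-0.034,0,0,0,0,0.2],
    [-0.0055,-0.034,0,0,0,0,0.2]
  ]
}}

```text
t: 11.7
ee_pos: [0.3871, 0.2157, 0.176]
ee_rot: [0.98, 0.197, -0.001, 0.001]
force: [0.8, -0.0, -0.8]
opening: 0.0245
grasp_force: 59.2
```

Request:
{"name": "carry_out", "arguments": {
  "moves": [
    [0,0,0,0,0,0,0.2],
    [0,0,0,0,0,0,0.2],
    [0,0,0,0,0,0,0.2]
  ]
}}

```text
t: 12.0
ee_pos: [0.389, 0.2141, 0.1765]
ee_rot: [0.98, 0.197, -0.001, 0.001]
force: [-0.2, -0.1, -0.7]
opening: 0.0246
grasp_force: 59.2
```

Run:
```python
from h import *
s=bot.get_state();print(s['ee_pos'],s['opening'],s['force'])
d=save('wrist','w7.png')
b=cv2.imread('pics/w7.png')[40:292,88:424];cv2.imwrite('pics/w7c.png',cv2.resize(b,(672,504),interpolation=cv2.INTER_CUBIC))
```

```text
[0.38896887 0.21407177 0.17650033] 0.024550173562496894 [-0.1574853  -0.08385522 -0.69802514]
```

View pics/w7c.png

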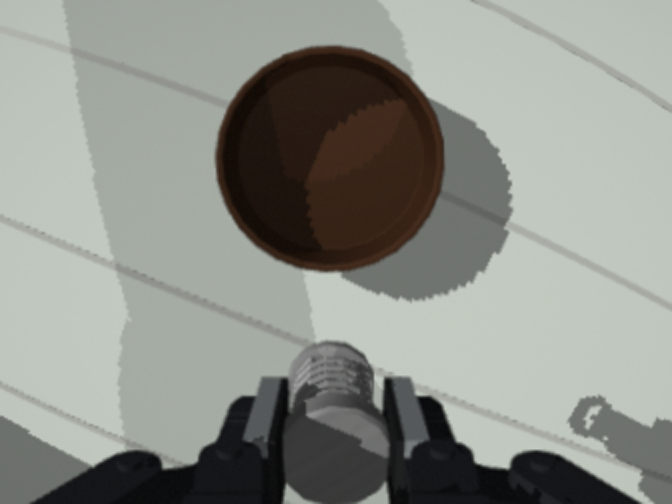

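Crop (2x): ramekin rim spans 216..444 by 46..270, centre (330,158) → pixel (253,119).

Run:
```python
from h import *
s=bot.get_state()
d=bot.get_image('wrist')
p=cast(d,253,119,.036,s);print(p.round(4),to(p,s), to([p[0],p[1],.0565],s))
```

```text
[0.4466 0.2394 0.036 ] [ 0.0629 -0.0014  0.1406] [ 0.0629 -0.0014  0.1201]
```

Request:
{"name": "carry_out", "arguments": {
  "moves": [
    [0.03,-0.001,0,0,0,0,0.2],
    [0.034,0,0,0,0,0,0.2],
    [0,0,0.03,0,0,0,0.2],
    [0,0,0.03,0,0,0,0.2],
    [0,0,0.025,0,0,0,0.2],
    [0,0,0.02,0,0,0,0.2],
    [0,0,0,0,0,0,0.2],
    [0,0,0,0,0,0,0.2]
  ]
}}

```text
t: 12.9
ee_pos: [0.4479, 0.2406, 0.0723]
ee_rot: [0.98, 0.197, -0.0, 0.0]
force: [-0.2, 0.2, -1.5]
opening: 0.0244
grasp_force: 59.2
```

Request:
{"name": "carry_out", "arguments": {
  "moves": [
    [0,0,0.005,0,0,0,0.2],
    [0,0,0.002,0,0,0,0.2],
    [0,0,0,0,0,0,0.2],
    [0,0,0,0,0,0,0.2]
  ]
}}

```text
t: 13.3
ee_pos: [0.4477, 0.2413, 0.0657]
ee_rot: [0.98, 0.198, 0.0, 0.0]
force: [-0.4, 0.5, -0.8]
opening: 0.0248
grasp_force: 59.2
```

Request:
{"name": "carry_out", "arguments": {
  "moves": [
    [0,0,0.004,0,0,0,0.2],
    [0,0,0.002,0,0,0,0.2],
    [0,0,0.002,0,0,0,0.2],
    [0,0,0,0,0,0,0.2],
    [0,0,0,0,0,0,0.2]
  ]
}}

```text
t: 13.8
ee_pos: [0.4474, 0.2412, 0.0572]
ee_rot: [0.98, 0.198, -0.0, 0.0]
force: [0.2, -0.2, -2.0]
opening: 0.0242
grasp_force: 59.2
```

Request:
{"name": "carry_out", "arguments": {
  "moves": [
    [0,0,0.002,0,0,0,0.2],
    [0,0,0,0,0,0,0.2],
    [0,0,0,0,0,0,0.2]
  ]
}}

```text
t: 14.1
ee_pos: [0.4477, 0.2413, 0.0554]
ee_rot: [0.98, 0.198, 0.0, -0.0]
force: [0.0, -0.4, 0.1]
opening: 0.0244
grasp_force: 59.2
```

Request:
{"name": "carry_out", "arguments": {
  "moves": [
    [0,0,0.001,0,0,0,0.2],
    [0,0,0,0,0,0,0.2],
    [0,0,0,0,0,0,0.2]
  ]
}}

```text
t: 14.4
ee_pos: [0.4476, 0.2413, 0.0544]
ee_rot: [0.98, 0.198, 0.0, -0.0]
force: [-0.3, 0.1, 1.8]
opening: 0.0245
grasp_force: 59.3
```

Run:
```python
from h import *
F=[]
for i in range(6):
    s=bot.get_state();F.append(np.r_[s['ee_pos'],s['force']]); bot.get_image('wrist')
print(np.mean(F,0).round(4))
```

```text
[0.4476 0.2413 0.0544 0.0379 0.5374 1.0737]
```

Request:
{"name": "carry_out", "arguments": {
  "moves": [
    [0,0,-0.001,0,0,0,0.2],
    [0,0,0,0,0,0,0.2],
    [0,0,0,0,0,0,0.35],
    [0,0,0,0,0,0,0.4],
    [0,0,0,0,0,0,0.45],
    [0,0,0,0,0,0,0.45],
    [0,0,0,0,0,0,0.45]
  ]
}}

```text
t: 15.4
ee_pos: [0.4475, 0.2411, 0.0552]
ee_rot: [0.98, 0.198, -0.0, 0.0]
force: [-0.2, 0.3, -0.8]
opening: 0.0385
grasp_force: 0.0
```

Request:
{"name": "carry_out", "arguments": {
  "moves": [
    [0,0,-0.01,0,0,0,0.45],
    [0,0,-0.02,0,0,0,0.45],
    [0,0,-0.03,0,0,0,0.45],
    [0,0,-0.04,0,0,0,0.45],
    [0,0,-0.04,0,0,0,0.45],
    [-0.03,0,0,0,0,0,0.45],
    [-0.02,0,0,0,0,0,0.45],
    [0,0,0,0,0,0,0.45]
  ]
}}

```text
t: 16.2
ee_pos: [0.3993, 0.2208, 0.196]
ee_rot: [0.98, 0.198, -0.0, 0.001]
force: [0.2, 0.2, 0.2]
opening: 0.0384
grasp_force: 0.0
```

Run:
```python
from h import *
s=bot.get_state();print(s['ee_pos'],s['opening'],s['force'])
w=save('wrist','w8.png');save('scene','s8.png')
a=cv2.imread('pics/w8.png')[20:260,100:420];b=cv2.imread('pics/s8.png')[80:320,100:420]
cv2.imwrite('pics/c8.png',cv2.resize(np.hstack([a,b]),(800,300)))
```

```text
[0.39933602 0.22083357 0.19595492] 0.03843005572079371 [0.20612172 0.2279029  0.24115659]
```

View pics/c8.png

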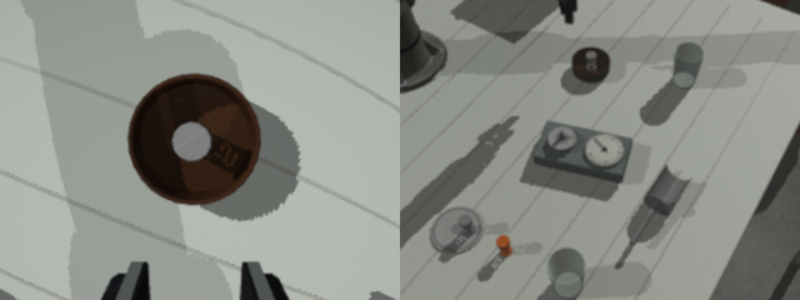

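The tired spring stands upright in the middle of the ramekin (button at about (191,141) in the left panel). The sound one is still upright on the coaster, at about (466,222) in the right panel, and the rest is where it was. I'm handing the job in.

```bash
python3 -c "
from bench import bot
print(bot.sign_off())"
```

```text
the job is handed in; nothing more can be done
None
```

The spring I tested read about 7.7 N on the dial at the pin, so it is the tired one; it now stands in the ramekin, the untested spring, sound by elimination, is still on the coaster, and the job is handed in.

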